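# Sort chromatography vials and load the sprung sample lift

### The job

Clear up the mixed parts on the gas chromatograph bench: stand the two large vials (tall and short) upright in the two bays of the sample lift's carrier, one in each, stand the small vial upright in the square white tray, and lay the steel septum nut flat on its base in the round metal dish. Once both large vials are standing in the carrier and let go, push the carrier's black knob straight down until the catch holds it, then let go; everything must stay where it belongs. Set the glass down gently rather than dropping it, and do not shift the amber solvent bottle or the beaker.

Things in the scene. Friction and masses are not known exactly. Their poses are not given: they have to be found in the camera images.
- tall_vial_center (a point): Centre (half-way up) of the tall large vial: loose, clear glass cylinder 23 mm in diameter, 75 mm tall in all, with a 20 mm wide aluminium cap (top 9 mm, sloping shoulder of 8 mm below it). About 45 g. Stands upright at the start; z is its axis, up.
- short_vial_center (a point): Centre (half-way up) of the short large vial: like the tall one, 23 mm in diameter, but 46 mm tall in all, with a 20 mm wide aluminium cap (top 9 mm, shoulder of 7 mm below it). About 32 g. Stands upright; z is its axis, up.
- small_vial_center (a point): Centre (half-way up) of the small vial: loose, clear glass cylinder 12 mm in diameter, 32 mm tall in all, with an 11 mm wide aluminium cap (top 6 mm). About 12 g. Stands upright; z is its axis, up.
- septum_nut_center (a point): Centre (half-way up) of the septum nut: loose steel knurled nut 26 mm in diameter and 24 mm tall, with a 19 mm wide collar of 6 mm on top (30 mm tall in all). About 60 g. Stands on its base, collar up; z is its axis, up.
- knob_top (a point): Centre of the top of the black push knob (26 mm wide, head 10 mm thick on a 16 mm post) on the sprung carrier of the white sample lift, fixed to the bench. z up; 110 mm above the bench with the carrier up. Two square bays, centres at y = +55 and -55 mm (x = 0), floors 60 mm below this point, 42 mm square inside, sides along x and y, lip 8 mm high. Catch block at y = 104 to 130 mm, 56 mm tall.
- carrier (a joint): How far the carrier has sunk, m: 0 up (start), 0.020 fully down. With the vials in, it starts to sink at about 2 N on the knob and takes 5 to 9 N near the bottom. From about 0.016 a spring catch snaps in and holds it near 0.015 when let go; let go sooner, it rises again. Push it only after both large vials are in; the catch cannot be undone.
- vial_tray_floor (a point): Centre of the floor of the small vial's square tray: white plastic, 44 mm by 44 mm outside, 36 mm by 36 mm inside, fixed to the bench. The floor is 5 mm above the bench, the lip rises 4 mm above the floor. The sides run along this point's x and y; z is up.
- nut_dish_floor (a point): Centre of the floor of the nut's round dish: steel, 54 mm in diameter outside, 46 mm inside, fixed to the bench. The floor is 4 mm above the bench, the lip rises 5 mm above the floor. z is up.
- solvent_bottle: Bystander, not to be shifted: amber glass bottle 66 mm in diameter, 160 mm tall, white cap; origin at the centre of its underside.
- beaker: Bystander, not to be shifted: empty clear glass beaker 68 mm in diameter, 85 mm tall; origin at the centre of its underside.
Mind the look-alikes: they are no part of the job. Leave any purple or yellow look-alike of the part that bears vial_tray_floor alone.

How it is judged:
On the way, in this order (a step that is already met when the one before it is completed fails the run):
1. both large vials stand upright in the bays of the raised carrier, let go (x of tall_vial_center in the frame of knob_top between -0.013 and 0.013 m and z of tall_vial_center in the frame of knob_top between -0.0275 and -0.0165 m and angle between each of tall_vial_center, short_vial_center's own z axis and vertical below 0.15 rad and (y of tall_vial_center in the frame of knob_top between 0.042 and 0.068 m or y of tall_vial_center in the frame of knob_top between -0.068 and -0.042 m) and x of short_vial_center in the frame of knob_top between -0.013 and 0.013 m and z of short_vial_center in the frame of knob_top between -0.042 and -0.031 m and (y of short_vial_center in the frame of knob_top between 0.042 and 0.068 m or y of short_vial_center in the frame of knob_top between -0.068 and -0.042 m) and value of joint carrier below 0.008 m and contact force between each of tall_vial, short_vial and the fingers below 0.05 N), for 0.2 s.
2. the carrier is pushed down past its catch (value of joint carrier above 0.0135 m), for 0.1 s.
At the end, for the whole second after the job is handed in: Large vials upright, one on the floor of each carrier bay (13 mm); carrier held by its catch (12.5 to 18.5 mm down); small vial upright in the square tray (18 mm of centre); nut flat, base down, in the round dish (12 mm of centre); tilts under 0.15 rad; all released and at rest (x of tall_vial_center in the frame of knob_top between -0.013 and 0.013 m and z of tall_vial_center in the frame of knob_top between -0.0275 and -0.0165 m and angle between each of tall_vial_center, short_vial_center, small_vial_center, septum_nut_center's own z axis and vertical below 0.15 rad and (y of tall_vial_center in the frame of knob_top between 0.042 and 0.068 m or y of tall_vial_center in the frame of knob_top between -0.068 and -0.042 m) and x of short_vial_center in the frame of knob_top between -0.013 and 0.013 m and z of short_vial_center in the frame of knob_top between -0.042 and -0.031 m and (y of short_vial_center in the frame of knob_top between 0.042 and 0.068 m or y of short_vial_center in the frame of knob_top between -0.068 and -0.042 m) and value of joint carrier between 0.0125 and 0.0185 m and horizontal distance between small_vial_center and vial_tray_floor below 0.018 m and z of small_vial_center in the frame of vial_tray_floor between 0.012 and 0.021 m and horizontal distance between septum_nut_center and nut_dish_floor below 0.012 m and z of septum_nut_center in the frame of nut_dish_floor between 0.011 and 0.02 m and linear speed of each of tall_vial, short_vial, small_vial, septum_nut below 0.02 m/s and velocity of joint carrier below 0.01 m/s); the robot touches nothing.
It fails at once if the solvent bottle or the beaker is shifted by more than 15 mm (distance of any of solvent_bottle, beaker from where it was at the start of the episode above 0.015 m).
It fails at once if the tall vial is dropped (falls freely faster than 0.7 m/s, about 25 mm) (linear speed of tall_vial above 0.7 m/s and contact force between tall_vial and anything else below 0.02 N).
It fails at once if the short vial is dropped (falls freely faster than 0.7 m/s, about 25 mm) (linear speed of short_vial above 0.7 m/s and contact force between short_vial and anything else below 0.02 N).
It fails at once if the small vial is dropped (falls freely faster than 0.7 m/s, about 25 mm) (linear speed of small_vial above 0.7 m/s and contact force between small_vial and anything else below 0.02 N).
It also fails if it takes over 104 s, if anything falls off the work surface, if the arm or the gripper's body presses on something with over 40 N, if the wrist force passes 120 N, or if a joint passes its speed limit or range.

### The arm

A 6-joint arm with a two-finger parallel gripper is mounted at the origin on the work surface. World frame = base frame: x ahead of the robot, y to its left, z up, the work surface at z = 0. Lengths are in m, angles in rad, forces in N, time in s.
With the tool pointing down it reaches from about 0.35 to 0.775 m from the base axis. Payload 7.3 kg.
Tool frame: the origin (TCP) lies at the very end of the fingers, on their centre line; the grasp point (between the pads) lies 19 mm behind it; z points along the fingers, y is the line along which they close (so a half turn about z gives the same grasp; the last joint's range is limited). The gripper opens to 92 mm and grips with 3 to 60 N. Pads are 19 mm wide; open, the fingers measure 130 mm over their backs; the gripper's body (75 mm by 190 mm) begins 47 mm behind the grasp point.
Start: joints at [-1.438, 0.342, 1.524, -0, 1.275, -0.146], TCP at [0.145, -0.505, 0.227] pointing down, gripper open.
Joint ranges: [-2.53, 2.53], [-0.77, 2.02], [0.04, 2.7], [-1, 4.14], [0.28, 2.66], [-3.11, 3.11]. Speed limits (rad/s): [2.57, 2.57, 3.14, 3.14, 3.14, 3.14].

### API

Orientations are given as [roll, pitch, yaw] about the fixed x, y, z axes, in that order (R = Rz(yaw) Ry(pitch) Rx(roll)).
In Python, from cell import robot gives the robot as it stands.
- The arm moves only by the tool apply_moves, never from a script. Its argument "motion" is text: rows parted by semicolons, each of 7 numbers parted by spaces: the opening in per cent of the stroke, from 0 (shut) to 100 (fully open), then the shift along the tool's x, y, z in cm, then the turn, a rotation vector about the tool's x, y, z in rad. A call has 1 to 20 rows; each row shifts and turns the commanded pose from where the row before left it, along the tool's axes as they then stand; what a row does not reach is not made up. A row lasts 1/8 s, in which the tool goes at most 62.5 mm and 10.7 degrees, less where a joint would pass 70% of its speed; a pose out of reach is approached as far as the arm can. A call with a gripper value outside its range is refused whole. The fingers move at their own pace and stop on an object; "force" is the grip in N (left out, the last holds). Time passes only in rows, so rows that do not move let the fingers close. It gives the time, the measured TCP pose, the force, the opening and the grip force at its end, in the units of the state.
- robot.observe(): the state, without advancing time (a new reading comes with each control period).
- robot.read_camera(name): name is "scene" or "top" or "wrist"; returns a dict with "img" (480x640x3 uint8, red, green, blue), "fovy" (degrees; the focal length in pixels is half the picture's height over the tangent of half this angle, whatever the lens; pixels are square), "cx", "cy" (the principal point, pixels), "R" (3x3) and "t" (3): a world point X has camera coordinates R X + t; the wrist camera has in their place "hand_eye" (4x4, takes a point from camera to tool coordinates, whose origin is the TCP and whose axes are the flange's). Camera axes: x right, y down, z forward; pixel columns grow to the right and rows downward; lengths in m; the calibration is good to about 2 mm. The wrist camera is an equidistant fisheye: a pixel r from the principal point sees the ray r / f radians off the axis. A picture is of the moment at which its call begins: read the wrist's pose just before it. There is no depth.
- robot.hand_in(): hands the job in; it is judged then, once.
Trained networks look in a picture, given as the dict that the camera call returned (one of the last four; its "shot" number tells which), for a name from the list of things; names that differ only in an ending like _2 or _b are one class to them, and where a whole thing is asked for, a point or a joint stands for the part that bears it (a point fixed in the world has none). Each returns a list of dicts, best first, with "score" (0 to 1); they miss things now and then, are a little off and sometimes report something else, mostly with a low value. They report only what shows in the picture. A call takes as long as a camera call. They do not tell look-alikes from the thing itself.
- robot.search_frame(target, picture): "centre" ([x, y, z] in m, in world coordinates, good to about 4 mm: the middle of the surface that is visible of it).
- robot.trace(target, picture): "pixels" (480x640 bool, what is visible of it).
The state is a dict: "time": time; "qpos": joint angles; "qvel": joint speeds; "joint_efforts": joint torques, N m; "tool_pos": TCP position; "tool_rot": TCP orientation; "contact_force": force on the tool from outside, world axes, zero at the start; "torque": the same for the moment, N m; "opening": finger opening in m; "grip_force": force on a finger pad.
Only numpy, scipy, OpenCV 4.12 (cv2) and the standard library are available. Lean on these libraries where they do the work, as an engineer would, in place of code of your own. Each camera call takes 0.05 s, during which the arm holds its last target. There are 200 camera calls.

## Working session

There is one attempt and no reset: what is moved stays moved. The work goes in short steps, Python scripts to look and compute and a tool call to move; the robot and the scene stay as the last step left them, time stands still between calls to the robot, and variables do not carry over. Pictures are saved under pics/ and viewed, at most 14 in all, crops included, and the job is handed in when it is done.

Besides the shell and the picture viewer there is one more tool, called in YAML: its name, and indented under it one key for each argument. apply_moves: Moves the arm, as the interface text tells. Its arguments: {"type":"object","properties":{"motion":{"type":"string"},"force":{"type":"number"}},"required":["motion"]}

```bash
mkdir -p pics
cat > h.py <<'E'
import numpy as np, cv2
from cell import robot
names=["tall_vial_center","short_vial_center","small_vial_center","septum_nut_center","knob_top","vial_tray_floor","nut_dish_floor","solvent_bottle","beaker"]
def ray(p,u,v):
    f=240/np.tan(np.radians(p["fovy"])/2); d=np.array([(u-p["cx"])/f,(v-p["cy"])/f,1])
    R=np.array(p["R"]);t=np.array(p["t"]); return -R.T@t, R.T@d
def atz(p,u,v,z):
    c,d=ray(p,u,v); return c+d*(z-c[2])/d[2]
def proj(p,X):
    f=240/np.tan(np.radians(p["fovy"])/2); c=np.array(p["R"])@np.array(X)+np.array(p["t"]); return f*c[0]/c[2]+p["cx"],f*c[1]/c[2]+p["cy"]
def save(p,n): cv2.imwrite("pics/"+n,cv2.cvtColor(p["img"],cv2.COLOR_RGB2BGR))
E
python3 - <<'E'
from h import *
for cam in ["scene","top"]:
    p=robot.read_camera(cam); save(p,cam+"0.png"); R=np.array(p["R"]); print(cam,p["fovy"],-R.T@np.array(p["t"]),R[2])
    for n in names:
        print(n,[(np.round(r["centre"],3).tolist(),round(r["score"],2)) for r in robot.search_frame(n,p)])
print(robot.observe())
E
```

```text
scene 42.05598018179888 [ 1.41534434 -0.6550696   0.86201432] [-0.6473987   0.44601935 -0.61801429]
tall_vial_center [([0.463, -0.334, 0.046], 0.68), ([0.451, -0.225, 0.019], 0.18)]
short_vial_center [([0.649, -0.247, 0.004], 0.7), ([0.449, -0.01, 0.028], 0.63)]
small_vial_center []
septum_nut_center [([0.45, -0.222, 0.019], 0.65)]
knob_top [([0.534, 0.163, 0.051], 0.84)]
vial_tray_floor [([0.544, -0.265, 0.006], 0.73), ([0.76, -0.237, 0.002], 0.73), ([0.65, -0.245, -0.001], 0.61)]
nut_dish_floor [([0.646, -0.059, 0.001], 0.57)]
solvent_bottle [([0.644, -0.419, 0.086], 0.83)]
beaker [([0.784, 0.049, 0.055], 0.89), ([0.643, -0.416, 0.089], 0.42)]
top 51.463523290938824 [ 0.53932391 -0.09388921  0.97448546] [ 0.06457044  0.00241024 -0.99791024]
tall_vial_center [([0.453, -0.327, 0.058], 0.73)]
short_vial_center []
small_vial_center []
septum_nut_center [([0.44, -0.22, 0.025], 0.73)]
knob_top [([0.529, 0.168, 0.048], 0.78)]
vial_tray_floor [([0.76, -0.24, 0.008], 0.95), ([0.647, -0.248, 0.004], 0.88), ([0.541, -0.258, 0.004], 0.65)]
nut_dish_floor [([0.65, -0.056, 0.006], 0.87)]
solvent_bottle []
beaker [([0.78, 0.061, 0.043], 0.96)]
{'time': 1.0, 'qpos': array([-1.43801208e+00,  3.42011303e-01,  1.52407946e+00, -7.22116420e-06,
        1.27544238e+00, -1.46009577e-01]), 'qvel': array([ 2.17325945e-05,  2.58010887e-04, -4.44232613e-04, -5.77988872e-04,
        1.37964006e-03,  2.36580846e-04]), 'joint_efforts': array([ 6.89061881e-05, -4.31139135e+01, -2.44477952e+01,  7.19680334e-02,
        4.79970966e-02,  7.76986070e-06]), 'tool_pos': array([ 0.14449446, -0.50473958,  0.22674182]), 'tool_rot': array([3.14153478e+00, 1.54935532e-05, 2.78795922e-01]), 'contact_force': array([-1.17013085, -0.4642508 , -1.13579055]), 'torque': array([-0.01039713, -0.00295981, -0.0862079 ]), 'grip_force': 0.0, 'opening': 0.09194134709151955}
```

View pics/scene0.png

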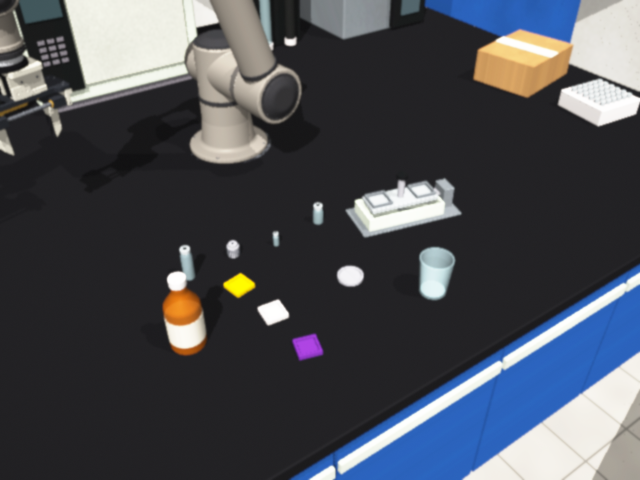

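View pics/top0.png

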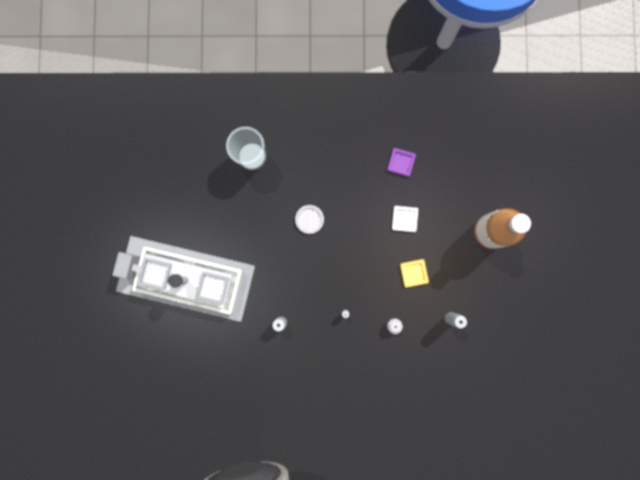

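Run:
```python
from h import *
p=robot.read_camera("top"); q=robot.read_camera("scene")
P={"tall":(460,321,.075),"nut":(395,326,.03),"small":(346,314,.032),"short":(280,324,.046),"knob":(176,281,.11),"tray":(405,219,.009),"dish":(310,219.5,.009),"bayL":(155,275,.05),"bayR":(213,289,.05)}
for k,(u,v,z) in P.items():
    X=atz(p,u,v,z); print(k,X.round(4),"scene px",np.round(proj(q,X),1))
a=p["img"]; b=q["img"]
A=cv2.resize(a[225:340,100:300],(800,460),interpolation=3); cv2.imwrite("pics/topcrop.png",A[:,:,::-1])
B=cv2.resize(a[190:345,270:480],(800,590),interpolation=3); cv2.imwrite("pics/topcrop2.png",B[:,:,::-1])
C=cv2.resize(b[170:330,160:470],(800,413),interpolation=3); cv2.imwrite("pics/sccrop.png",C[:,:,::-1])
```

```text
tall [ 0.4556 -0.3303  0.075 ] scene px [185.4 248.5]
nut [ 0.4422 -0.2198  0.03  ] scene px [233.1 243.2]
small [ 0.4648 -0.1278  0.032 ] scene px [275.4 233. ]
short [ 0.4477 -0.0052  0.046 ] scene px [317.4 205.7]
knob [0.528  0.1693 0.11  ] scene px [401.4 174. ]
tray [ 0.6466 -0.2442  0.009 ] scene px [273.  310.3]
dish [ 0.6459 -0.0591  0.009 ] scene px [349.7 274.2]
bayL [0.5383 0.2267 0.05  ] scene px [421.1 190.4]
bayR [0.5124 0.1188 0.05  ] scene px [378. 200.]
```

View pics/topcrop.png

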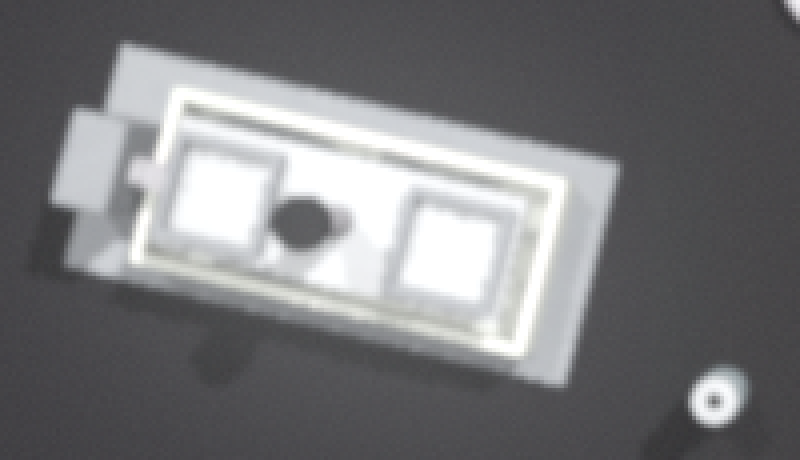

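View pics/topcrop2.png

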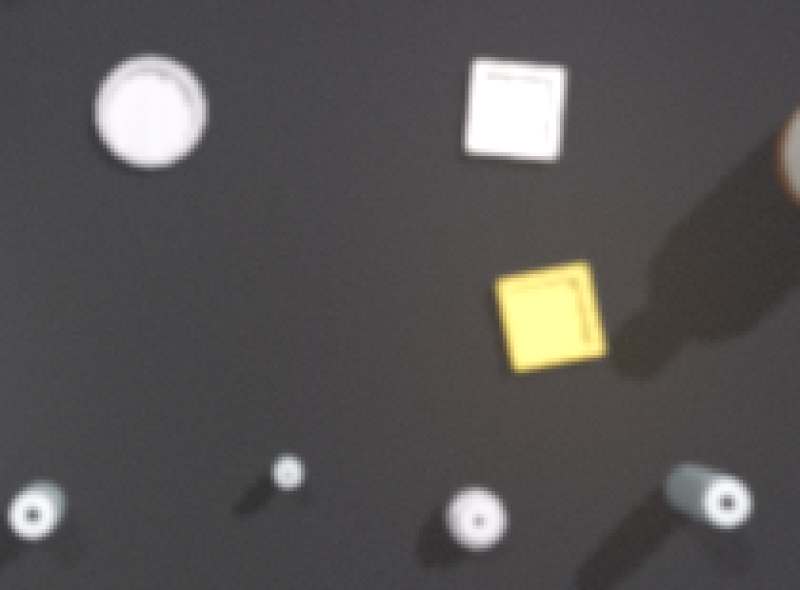

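View pics/sccrop.png

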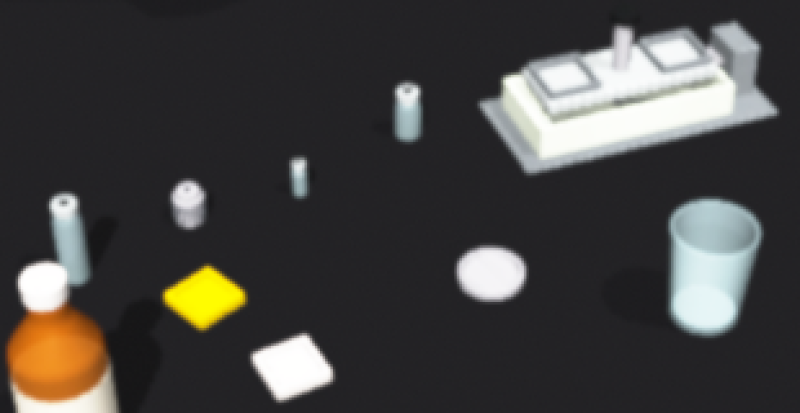

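Run:
```python
from h import *
p=robot.read_camera("top"); q=robot.read_camera("scene")
P={"tall":(460.4,321.5,.075),"nut":(395.1,326.3,.03),"small":(345.2,313.4,.032),"short":(277.9,324.9,.046),"knob":(175.1,280.1,.11),"tray":(404.8,218.5,.009),"dish":(309.2,218.8,.009),"bayL":(155.6,273.4,.058),"bayR":(213.9,287.9,.058)}
D={}
for k,(u,v,z) in P.items():
    X=atz(p,u,v,z);D[k]=X; print(k,X.round(4),"scene px",np.round(proj(q,X),1),"r",np.hypot(*X[:2]).round(3))
d=D["bayL"]-D["bayR"]; print(np.arctan2(-d[0],d[1]),np.hypot(*d[:2]),((D["bayL"]+D["bayR"])/2).round(4))
```

```text
tall [ 0.4547 -0.331   0.075 ] scene px [184.9 248.4] r 0.562
nut [ 0.4416 -0.22    0.03  ] scene px [232.9 243.1] r 0.493
small [ 0.4659 -0.1263  0.032 ] scene px [276.3 233. ] r 0.483
short [ 0.446  -0.0013  0.046 ] scene px [318.4 204.8] r 0.446
knob [0.5295 0.1709 0.11  ] scene px [402.3 174.1] r 0.556
tray [ 0.6476 -0.2438  0.009 ] scene px [273.4 310.5] r 0.692
dish [ 0.6473 -0.0575  0.009 ] scene px [350.7 274.3] r 0.65
bayL [0.5413 0.2229 0.058 ] scene px [421.  188.6] r 0.585
bayR [0.5146 0.1153 0.058 ] scene px [377.6 198.1] r 0.527
-0.24283205151730453 0.11085069140742512 [0.5279 0.1691 0.058 ]
```

apply_moves:
  motion: "60 0 0 0 0 0 -0.17;60 0 0 0 0 0 -0.17;60 0 0 0 0 0 -0.17;60 0 0 0 0 0 -0.17;60 0 0 0 0 0 -0.17;60 0 0 0 0 0 -0.17;60 0 0 0 0 0 -0.17;60 0 0 0 0 0 -0.102;60 1.8 3.1 0 0 0 0;60 1.8 3.1 0 0 0 0;60 1.8 3.1 0 0 0 0;60 1.8 3.1 0 0 0 0;60 1.8 3.1 0 0 0 0;60 1.8 3.1 0 0 0 0;60 1.8 3.1 0 0 0 0;60 1.8 3.1 0 0 0 0;60 1.5 3.1 0 0 0 0;60 1.5 3.1 0 0 0 0;60 0 0 0 0 0 0;60 0 0 0 0 0 0"
  force: 12

```text
time: 3.7
tool_pos: [0.4541, -0.3308, 0.2266]
tool_rot: [-3.141, 0.0, 1.571]
contact_force: [-0.1, 0.1, 0.2]
opening: 0.0549
grip_force: 0.0
```

```bash
cat >> h.py <<'E'
from scipy.spatial.transform import Rotation as Ro
def wrist():
    o=robot.observe(); p=robot.read_camera("wrist"); p["T"]=(Ro.from_euler("xyz",o["tool_rot"]).as_matrix(),np.array(o["tool_pos"])); return p
def wproj(p,X):
    R,t=p["T"]; H=np.array(p["hand_eye"]); c=H[:3,:3].T@(R.T@(np.array(X)-t)-H[:3,3]); f=240/np.tan(np.radians(p["fovy"])/2)
    n=np.hypot(c[0],c[1]); r=f*np.arctan2(n,c[2]); return p["cx"]+r*c[0]/n,p["cy"]+r*c[1]/n
def watz(p,u,v,z):
    R,t=p["T"]; H=np.array(p["hand_eye"]); f=240/np.tan(np.radians(p["fovy"])/2); a=np.array([u-p["cx"],v-p["cy"]]); r=np.linalg.norm(a); th=r/f
    d=R@H[:3,:3]@np.r_[a/r*np.sin(th),np.cos(th)]; c=R@H[:3,3]+t; return c+d*(z-c[2])/d[2]
E
python3 - <<'E'
from h import *
p=wrist(); save(p,"w0.png"); print(p["hand_eye"],p["fovy"])
for k,X in {"tallcap":(.4547,-.331,.075),"tallbase":(.4547,-.331,0),"nut":(.4416,-.22,.03),"small":(.466,-.126,.032),"tray":(.6476,-.2438,.009)}.items(): print(k,np.round(wproj(p,X),1))
E
```

```text
[[ 9.42908657e-04 -9.50986556e-01 -3.09230790e-01  8.38691700e-02]
 [ 9.99998786e-01  5.12965866e-04  1.47166415e-03  5.96441357e-04]
 [-1.24090799e-03 -3.09231803e-01  9.50985884e-01 -1.58906755e-01]
 [ 0.00000000e+00  0.00000000e+00  0.00000000e+00  1.00000000e+00]] 65.70646984690485
tallcap [318.6 221.8]
tallbase [318.6 203.4]
nut [304.7  95.5]
small [330.9   1.1]
tray [497.6 129.9]
```

View pics/w0.png

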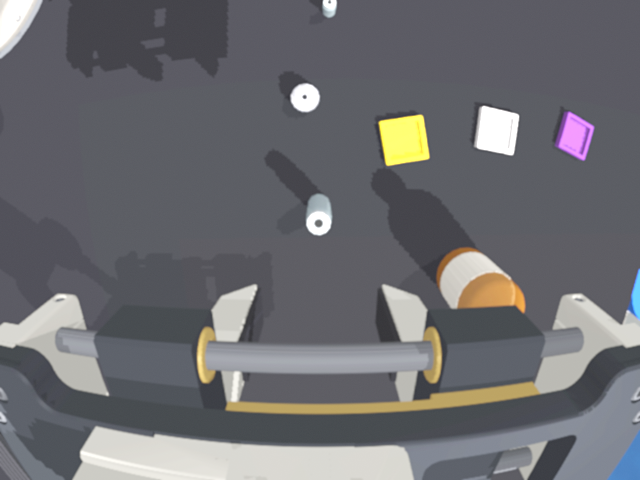

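apply_moves:
  motion: "60 0 0 3.3 0 0 0;60 0 0 3.3 0 0 0;60 0 0 3.3 0 0 0;60 0 0 3.3 0 0 0;60 0 0 3.3 0 0 0;60 0 0 2.2 0 0 0;60 0 0 1 0 0 0;60 0 0 0 0 0 0;0 0 0 0 0 0 0;0 0 0 0 0 0 0;0 0 0 0 0 0 0;0 0 0 0 0 0 0;0 0 0 0 0 0 0;0 0 0 0 0 0 0;0 0 0 -1 0 0 0;0 0 0 -3 0 0 0;0 0 0 -3.5 0 0 0;0 0 0 -3.5 0 0 0;0 0 0 -3.5 0 0 0;0 0 0 -3 0 0 0"
  force: 12

```text
time: 6.25
tool_pos: [0.4544, -0.3307, 0.2066]
tool_rot: [3.141, 0.001, 1.571]
contact_force: [-0.7, 0.2, -1.1]
opening: 0.0226
grip_force: 12.0
```

apply_moves:
  motion: "0 2 0.3 0 0 0 0;0 4.5 0.7 0 0 0 0;0 4.7 0.75 0 0 0 0;0 4.7 0.75 0 0 0 0;0 4.7 0.75 0 0 0 0;0 4.7 0.75 0 0 0 0;0 4.7 0.75 0 0 0 0;0 4.7 0.75 0 0 0 0;0 4.7 0.75 0 0 0 0;0 4.7 0.75 0 0 0 0;0 4.7 0.75 0 0 0 0;0 4.2 0.65 0 0 0 0;0 2.4 0.37 0 0 0 0;0 0 0 0 0 0 0.12;0 0 0 0 0 0 0.12;0 0 0 0 0 0 0;0 0 0 0 0 0 0"

```text
time: 8.38
tool_pos: [0.5414, 0.2235, 0.204]
tool_rot: [-3.14, 0.001, 1.333]
contact_force: [-0.8, 0.5, -0.1]
opening: 0.0222
grip_force: 12.0
```

Run:
```python
from h import *
p=wrist(); save(p,"w1.png")
c=np.array([.5285,.170]);a=-.24;ex=np.array([np.cos(a),np.sin(a)]);ey=np.array([-np.sin(a),np.cos(a)])
im=p["img"].copy()
def dot(X,col):
    u,v=wproj(p,X); cv2.circle(im,(int(round(u)),int(round(v))),2,col,-1)
dot((*c,.11),(255,0,0))
for s in (1,-1):
    for i in(-1,1):
        for j in (-1,1): dot((*(c+ey*(s*.055+i*.021)+ex*j*.021),.058),(0,255,0))
cv2.imwrite("pics/w1o.png",im[:,:,::-1])
```

```text
(no output)
```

View pics/w1o.png

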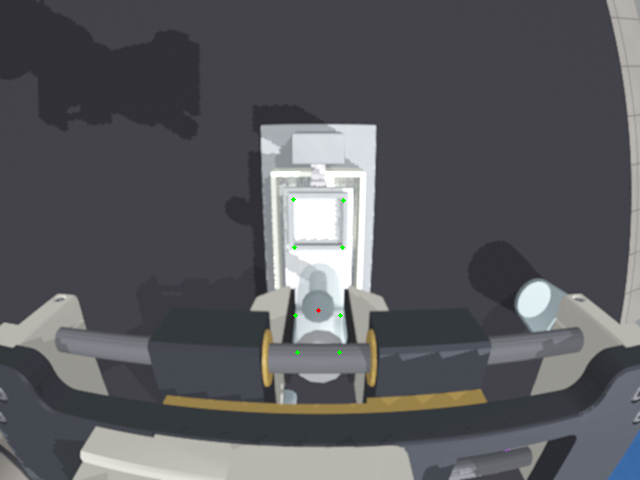

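apply_moves:
  motion: "0 0 0 2 0 0 0;0 0 0 3 0 0 0;0 0 0 3 0 0 0;0 0 0 2 0 0 0;0 0 0 1 0 0 0;0 0 0 0.6 0 0 0;0 0 0 0.3 0 0 0;0 0 0 0.2 0 0 0;0 0 0 0 0 0 0;0 0 0 0 0 0 0"

```text
time: 9.68
tool_pos: [0.5424, 0.2233, 0.084]
tool_rot: [3.141, -0.0, 1.331]
contact_force: [-0.1, 1.0, -0.5]
opening: 0.0224
grip_force: 12.0
```

Lower the last ~4 mm slowly, checking force.

apply_moves:
  motion: "0 0 0 0.2 0 0 0;0 0 0 0.1 0 0 0;0 0 0 0.1 0 0 0;0 0 0 0 0 0 0;0 0 0 0 0 0 0"

```text
time: 10.3
tool_pos: [0.5422, 0.2233, 0.0799]
tool_rot: [3.141, -0.0, 1.331]
contact_force: [-0.5, -0.4, 2.0]
opening: 0.0222
grip_force: 12.0
```

apply_moves:
  motion: "30 0 0 0 0 0 0;40 0 0 0 0 0 0;50 0 0 0 0 0 0;60 0 0 0 0 0 0;60 0 0 -1 0 0 0;60 0 0 -2.5 0 0 0;60 0 0 -4 0 0 0;60 0 0 -4 0 0 0;60 0 0 -3.5 0 0 0;60 0 0 0 0 0 -0.12;60 0 0 0 0 0 -0.12;60 -3 -1.3 0 0 0 0;60 -4 -1.7 0 0 0 0;60 -4 -1.7 0 0 0 0;60 -4 -1.7 0 0 0 0;60 -4 -1.7 0 0 0 0;60 -2.5 -1.1 0 0 0 0;60 -1 -0.4 0 0 0 0;60 0 0 0 0 0 0;60 0 0 0 0 0 0"

```text
time: 12.8
tool_pos: [0.4466, -0.001, 0.2298]
tool_rot: [3.141, -0.0, 1.572]
contact_force: [0.3, 0.2, 0.4]
opening: 0.0551
grip_force: 0.0
```

Run:
```python
from h import *
p=wrist(); print(p["T"][1].round(4))
q=robot.read_camera("top")
c=np.array([.5416,.2234]); print("tall top pred", np.round(proj(q,(*c,.125)),1))
im=np.vstack([cv2.resize(q["img"][225:340,100:300],(640,368),interpolation=3)[:200],p["img"][:330]]); cv2.imwrite("pics/m2.png",im[:,:,::-1])
print("short cap pred",np.round(wproj(p,(.446,-.0013,.046)),1))
```

```text
[ 0.4466 -0.001   0.2298]
tall top pred [141.7 273.1]
short cap pred [317.1 213.1]
```

View pics/m2.png

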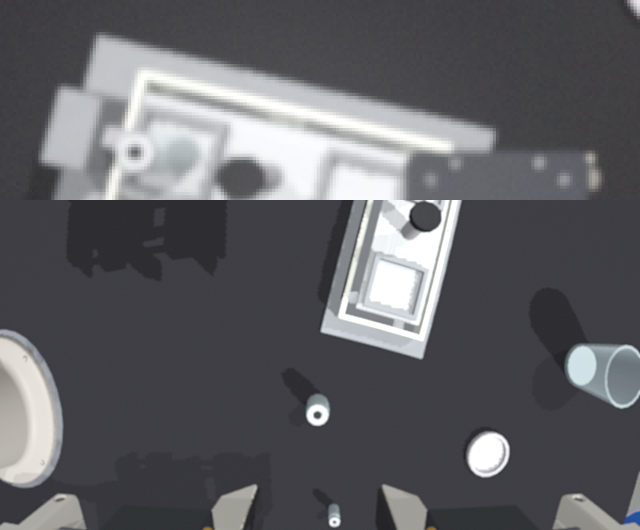

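apply_moves:
  motion: "60 0 0 3 0 0 0;60 0 0 4 0 0 0;60 0 0 4 0 0 0;60 0 0 4 0 0 0;60 0 0 3.5 0 0 0;60 0 0 2 0 0 0;60 0 0 1 0 0 0;60 0 0 0.3 0 0 0;60 0 0 0 0 0 0;0 0 0 0 0 0 0;0 0 0 0 0 0 0;0 0 0 0 0 0 0;0 0 0 0 0 0 0;0 0 0 0 0 0 0;0 0 0 0 0 0 0;0 0 0 -1 0 0 0;0 0 0 -3 0 0 0;0 0 0 -4 0 0 0;0 0 0 -4 0 0 0;0 0 0 -3 0 0 0"
  force: 12

```text
time: 15.4
tool_pos: [0.4464, -0.0018, 0.1639]
tool_rot: [3.14, 0.0, 1.571]
contact_force: [0.8, -0.7, -1.3]
opening: 0.0226
grip_force: 12.0
```

apply_moves:
  motion: "0 2 1.2 0 0 0 0;0 3 1.8 0 0 0 0;0 3 1.8 0 0 0 0;0 2.6 1.4 0 0 0 0;0 1.2 0.7 0 0 0 0;0 0 0 0 0 0 0.12;0 0 0 0 0 0 0.12;0 0 0 0 0 0 0;0 0 0 1.5 0 0 0;0 0 0 3 0 0 0;0 0 0 2.5 0 0 0;0 0 0 1.3 0 0 0;0 0 0 0.7 0 0 0;0 0 0 0.4 0 0 0;0 0 0 0.2 0 0 0;0 0 0 0 0 0 0;0 0 0 0 0 0 0"

```text
time: 17.52
tool_pos: [0.5154, 0.1163, 0.0661]
tool_rot: [3.141, -0.0, 1.331]
contact_force: [0.2, -0.1, -0.2]
opening: 0.0221
grip_force: 12.0
```

apply_moves:
  motion: "0 0 0 0.2 0 0 0;0 0 0 0.1 0 0 0;0 0 0 0.1 0 0 0;0 0 0 0 0 0 0;0 0 0 0 0 0 0"

```text
time: 18.15
tool_pos: [0.5152, 0.1162, 0.0618]
tool_rot: [3.141, 0.0, 1.331]
contact_force: [-0.5, -0.3, 1.7]
opening: 0.0226
grip_force: 12.0
```

apply_moves:
  motion: "30 0 0 0 0 0 0;40 0 0 0 0 0 0;50 0 0 0 0 0 0;60 0 0 0 0 0 0;60 0 0 -1 0 0 0;60 0 0 -3 0 0 0;60 0 0 -4 0 0 0;60 0 0 -3 0 0 0;60 0 0 -1 0 0 0;0 2.5 0 0 0 0 0;0 2.5 0 0 0 0 0;0 0.6 0 0 0 0 0;0 0 0 0 0 0 0;0 0 0 0 0 0 0;0 0 0 0 0 0 0;0 0 0 0 0 0 0"

```text
time: 20.15
tool_pos: [0.5285, 0.1702, 0.1818]
tool_rot: [3.141, 0.0, 1.33]
contact_force: [0.2, -0.1, -0.5]
opening: 0.0004
grip_force: 0.0
```

Run:
```python
from h import *
p=wrist(); 
q=robot.read_camera("scene")
im=np.vstack([cv2.resize(q["img"][150:240,340:480],(560,360),interpolation=3)]); cv2.imwrite("pics/m3.png",im[:,:,::-1])
s=[(.5155,.1166,.096),(.5416,.2234,.125)]
for X in s: u,v=proj(q,X); print((u-340)*4,(v-150)*4)
```

```text
156.91975528941293 136.14686591783675
336.52486945352894 55.22922792669556
```

View pics/m3.png

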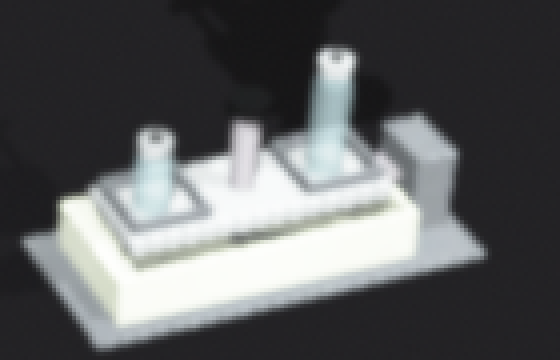

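apply_moves:
  motion: "0 0 0 2 0 0 0;0 0 0 2.5 0 0 0;0 0 0 1.5 0 0 0;0 0 0 0.8 0 0 0;0 0 0 0.3 0 0 0;0 0 0 0.3 0 0 0;0 0 0 0.3 0 0 0;0 0 0 0.3 0 0 0;0 0 0 0.3 0 0 0;0 0 0 0.2 0 0 0;0 0 0 0.2 0 0 0;0 0 0 0.2 0 0 0;0 0 0 0 0 0 0;0 0 0 0 0 0 0"

```text
time: 22.0
tool_pos: [0.5288, 0.1707, 0.093]
tool_rot: [3.141, -0.0, 1.331]
contact_force: [-1.1, -0.6, 4.9]
opening: 0.0005
grip_force: 2.6
```

apply_moves:
  motion: "0 0 0 0.1 0 0 0;0 0 0 0.05 0 0 0;0 0 0 0 0 0 0;0 0 0 0 0 0 0;0 0 0 -0.2 0 0 0;0 0 0 -0.2 0 0 0;0 0 0 -0.3 0 0 0;0 0 0 0 0 0 0;0 0 0 0 0 0 0"

```text
time: 23.12
tool_pos: [0.5283, 0.1706, 0.0979]
tool_rot: [-3.141, 0.0, 1.331]
contact_force: [0.5, 0.3, 0.7]
opening: 0.0003
grip_force: 0.0
```

apply_moves:
  motion: "0 0 0 -2 0 0 0;0 0 0 -4 0 0 0;0 0 0 -4 0 0 0;0 0 0 -3 0 0 0;0 0 0 0 0 0 -0.12;40 0 0 0 0 0 -0.12;40 -3 -0.6 0 0 0 0;40 -4.5 -1 0 0 0 0;40 -4.5 -1 0 0 0 0;40 -4.5 -1 0 0 0 0;40 -4.5 -1 0 0 0 0;40 -4.5 -0.9 0 0 0 0;40 -3 -0.5 0 0 0 0;40 -1.2 -0.25 0 0 0 0;40 0 0 0 0 0 0;40 0 0 0 0 0 0"

```text
time: 25.12
tool_pos: [0.4662, -0.1253, 0.2281]
tool_rot: [-3.141, -0.0, 1.572]
contact_force: [0.5, -0.5, -0.5]
opening: 0.0365
grip_force: 0.0
```

Run:
```python
from h import *
p=wrist(); print(p["T"][1].round(4)); q=robot.read_camera("scene")
A=cv2.resize(q["img"][150:240,340:480],(420,270),interpolation=3)
B=cv2.resize(p["img"][150:290,230:450],(420,267),interpolation=3)
cv2.imwrite("pics/m4.png",np.vstack([A,B])[:,:,::-1])
u,v=wproj(p,(.4659,-.1263,.032)); print((u-230)*420/220,270+(v-150)*267/140)
print([ (np.round(r["centre"],4),r["score"]) for r in robot.search_frame("small_vial_center",p)])
```

```text
[ 0.4662 -0.1253  0.2281]
167.24118773418868 386.1203423393738
[(array([ 0.4683, -0.122 ,  0.0327]), 0.56)]
```

View pics/m4.png

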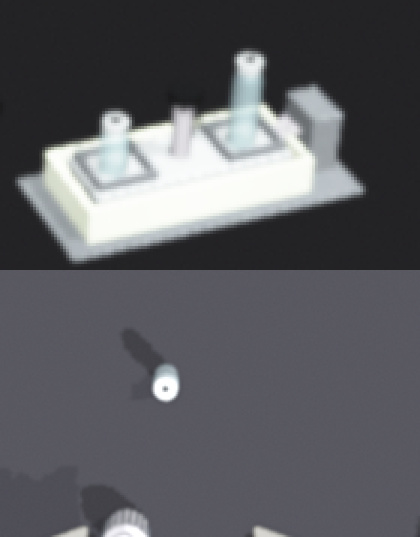

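apply_moves:
  motion: "40 -0.1 0 3 0 0 0;40 0 0 4 0 0 0;40 0 0 4 0 0 0;40 0 0 4 0 0 0;40 0 0 3.5 0 0 0;40 0 0 2 0 0 0;40 0 0 1 0 0 0;40 0 0 0.3 0 0 0;40 0 0 0 0 0 0;0 0 0 0 0 0 0;0 0 0 0 0 0 0;0 0 0 0 0 0 0;0 0 0 0 0 0 0;0 0 0 0 0 0 0;0 0 0 0 0 0 0;0 0 0 -1 0 0 0;0 0 0 -3 0 0 0;0 0 0 -4 0 0 0;0 0 0 -2 0 0 0;0 0 0 0 0 0 0"
  force: 8

```text
time: 27.78
tool_pos: [0.4669, -0.1277, 0.1118]
tool_rot: [3.138, 0.002, 1.571]
contact_force: [0.1, -0.1, 0.2]
opening: 0.0114
grip_force: 8.0
```

apply_moves:
  motion: "0 -1.6 2.5 0 0 0 0;0 -2.5 3.9 0 0 0 0;0 -2.5 3.9 0 0 0 0;0 -2.5 3.9 0 0 0 0;0 -1.6 2.5 0 0 0 0;0 -0.9 1.4 0 0 0 0;0 0 0 0 0 0 0;0 0 0 2 0 0 0;0 0 0 3 0 0 0;0 0 0 2 0 0 0;0 0 0 1.2 0 0 0;0 0 0 0.6 0 0 0;0 0 0 0.3 0 0 0;0 0 0 0.1 0 0 0;0 0 0 0 0 0 0;0 0 0 0 0 0 0"

```text
time: 29.78
tool_pos: [0.6472, -0.2435, 0.0187]
tool_rot: [3.141, 0.0, 1.571]
contact_force: [0.3, -0.2, -0.1]
opening: 0.0117
grip_force: 8.0
```

apply_moves:
  motion: "0 0 0 0.15 0 0 0;0 0 0 0.1 0 0 0;0 0 0 0.07 0 0 0;0 0 0 0 0 0 0;0 0 0 0 0 0 0"

```text
time: 30.4
tool_pos: [0.6471, -0.2434, 0.0151]
tool_rot: [3.141, 0.0, 1.571]
contact_force: [-0.6, -0.8, 0.1]
opening: 0.0114
grip_force: 8.0
```

apply_moves:
  motion: "0 0 0 0.05 0 0 0;0 0 0 0 0 0 0;16 0 0 0 0 0 0;20 0 0 0 0 0 0;28 0 0 0 0 0 0;40 0 0 0 0 0 0;40 0 0 -1 0 0 0;40 0 0 -3 0 0 0;40 0 0 -5 0 0 0;40 0 0 -5 0 0 0;60 0 0 -2 0 0 0;60 0.4 -3.5 0 0 0 0;60 0.5 -4.4 0 0 0 0;60 0.5 -4.4 0 0 0 0;60 0.5 -4.4 0 0 0 0;60 0.3 -2.8 0 0 0 0;60 0.1 -1.1 0 0 0 0;60 0 0 0 0 0 0;60 0 0 0 0 0 0"

```text
time: 32.78
tool_pos: [0.4421, -0.2207, 0.1747]
tool_rot: [3.141, 0.001, 1.571]
contact_force: [0.5, -0.2, 1.0]
opening: 0.0552
grip_force: 0.0
```

Run:
```python
from h import *
p=wrist(); q=robot.read_camera("scene")
A=cv2.resize(q["img"][280:330,240:310],(420,300),interpolation=3)
B=cv2.resize(p["img"][150:290,230:450],(420,267),interpolation=3)
cv2.imwrite("pics/m5.png",np.vstack([A,B])[:,:,::-1])
u,v=wproj(p,(.4416,-.22,.03)); print((u-230)*420/220,300+(v-150)*267/140)
u,v=proj(q,(.6476,-.2438,.037)); print((u-240)*6,(v-280)*6)
```

```text
166.12760937725608 439.0120907390499
196.0429017244718 119.70105863906008
```

View pics/m5.png

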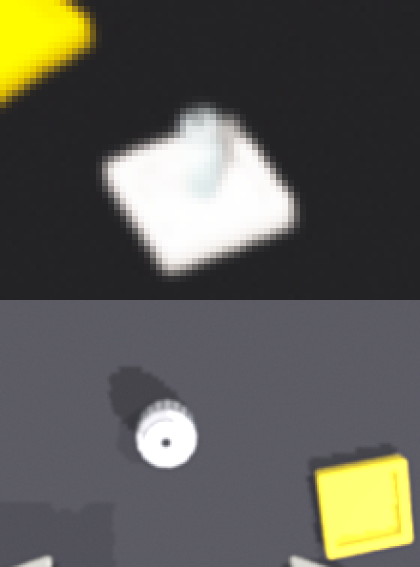

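apply_moves:
  motion: "60 0 0 3 0 0 0;60 0 0 4 0 0 0;60 0 0 4 0 0 0;60 0 0 3 0 0 0;60 0 0 1.5 0 0 0;60 0 0 0.8 0 0 0;60 0 0 0.2 0 0 0;60 0 0 0 0 0 0;0 0 0 0 0 0 0;0 0 0 0 0 0 0;0 0 0 0 0 0 0;0 0 0 0 0 0 0;0 0 0 0 0 0 0;0 0 0 0 0 0 0;0 0 0 -1 0 0 0;0 0 0 -3 0 0 0;0 0 0 -4 0 0 0;0 0 0 -2 0 0 0;0 0 0 0 0 0 0;0 0 0 0 0 0 0"
  force: 20

```text
time: 35.38
tool_pos: [0.4405, -0.22, 0.1088]
tool_rot: [-3.14, -0.001, 1.571]
contact_force: [-0.7, 0.1, -0.6]
opening: 0.0254
grip_force: 20.0
```

apply_moves:
  motion: "0 2 2.6 0 0 0 0;0 3.2 4 0 0 0 0;0 3.2 4 0 0 0 0;0 3.2 4 0 0 0 0;0 2.6 3.3 0 0 0 0;0 1.4 1.8 0 0 0 0;0 0.7 0.9 0 0 0 0;0 0 0 0 0 0 0;0 0 0 2 0 0 0;0 0 0 3 0 0 0;0 0 0 2 0 0 0;0 0 0 1.2 0 0 0;0 0 0 0.6 0 0 0;0 0 0 0.3 0 0 0;0 0 0 0.1 0 0 0;0 0 0 0 0 0 0;0 0 0 0 0 0 0"

```text
time: 37.5
tool_pos: [0.6472, -0.0573, 0.0179]
tool_rot: [3.141, 0.0, 1.571]
contact_force: [-0.6, -0.0, -0.8]
opening: 0.0249
grip_force: 20.0
```

apply_moves:
  motion: "0 0 0 0.2 0 0 0;0 0 0 0.15 0 0 0;0 0 0 0.1 0 0 0;0 0 0 0.05 0 0 0;0 0 0 0 0 0 0;0 0 0 0 0 0 0"

```text
time: 38.25
tool_pos: [0.647, -0.0574, 0.0137]
tool_rot: [3.141, 0.0, 1.571]
contact_force: [-3.3, 0.8, 7.7]
opening: 0.0254
grip_force: 20.0
```

Contact made; release and retreat.

apply_moves:
  motion: "0 0 0 -0.05 0 0 0;30 0 0 0 0 0 0;34 0 0 0 0 0 0;40 0 0 0 0 0 0;50 0 0 0 0 0 0;60 0 0 0 0 0 0;60 0 0 -1 0 0 0;60 0 0 -3 0 0 0;60 0 0 -4 0 0 0;60 0 0 -4 0 0 0;60 0 0 -3 0 0 0;60 0 -3 0 0 0 0;60 0 -4 0 0 0 0;60 0 -4 0 0 0 0;60 0 -4 0 0 0 0;60 0 -2 0 0 0 0;60 0 0 0 0 0 0;60 0 0 0 0 0 0"

```text
time: 40.5
tool_pos: [0.4781, -0.0575, 0.1637]
tool_rot: [3.14, 0.001, 1.571]
contact_force: [0.1, 0.3, 0.3]
opening: 0.0553
grip_force: 0.0
```

Run:
```python
from h import *
q=robot.read_camera("scene")
A=cv2.resize(q["img"][150:330,170:490],(800,450),interpolation=3)
cv2.imwrite("pics/m6.png",A[:,:,::-1])
u,v=proj(q,(.6473,-.0575,.034)); print((u-170)*2.5,(v-150)*2.5)
```

```text
452.7064909405894 287.73692222051284
```

View pics/m6.png

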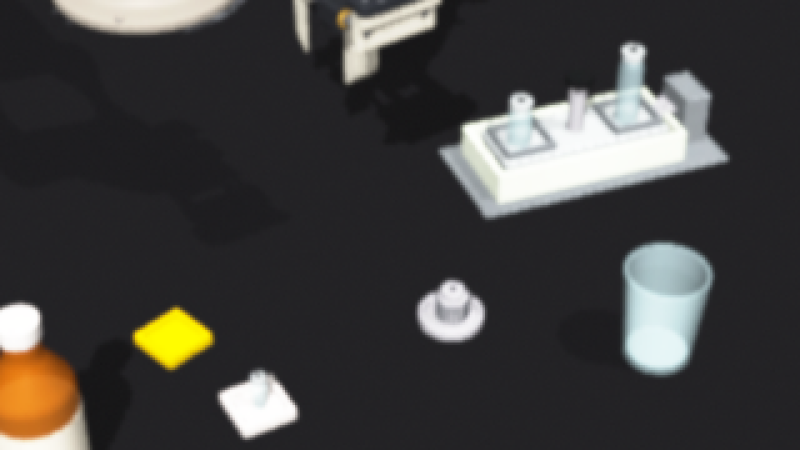

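All four parts are in place: the nut is flat in the dish at (452,290), the small vial is in the white tray at (260,390), and both large vials are upright in the latched carrier.

```bash
python3 -c "
from cell import robot
print(robot.hand_in())"
```

```text
the job is handed in; nothing more can be done
None
```

The job is done and handed in at about 40 s of the 104 s allowed: both large vials stand in the latched carrier, the small vial is in the white tray, and the nut is flat in the round dish; the hand-in returned no verdict, so this rests on my last camera check.

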